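# Tighten the gas cell's retaining ring with the pin spanner

## Task

Take the pin spanner from its stand, feel both of its pins down into the two holes of the gas cell's retaining ring, pressing only gently, and only then turn the ring clockwise with the spanner until it comes up against its stop, without forcing it. Then stand the spanner back upright in its stand and let go, touching the ring with nothing but the spanner and leaving the other things on the bench where they are.

Things in the scene. Friction and masses are not known exactly. Their poses are not given: they have to be found in the camera images.
- spanner: Two-pin spanner standing upright, about 160 g. Grip: flat upright slab 36 wide (x), 12 thick (y), 40 to 82 mm above the origin, on a 14 mm round stem; at the bottom a bridge bar 68 (x) x 18 (y) x 10 high. Two 5 mm pins stick 6 mm down from the bridge, 28 mm either side of the middle along x. Origin: middle of the bridge's underside, where the pins begin; z up. Same after a half turn.
- pin_a (a point): Centre of the lower end of the spanner's pin on its +x side (28 mm along x, 6 mm below the spanner's origin).
- pin_b (a point): Centre of the lower end of the spanner's pin on its -x side (-28 mm along x, 6 mm below the spanner's origin).
- stand: Fixed grey stand, foot 110 (x) x 56 (y) mm, walls to 21 mm height round a pocket 73 x 23 mm that takes the bridge with 2.5 mm play each side, either way round. The bridge rests on a pad 14 mm above the stand's origin; the pins hang free beside the pad. Origin: middle of the underside; x along the pocket.
- cell: Fixed gas sensor cell: 116 mm square base, aluminium drum 92 mm across to 55 mm height, steel retaining ring on top (38 mm inside, 74 outside, 8 thick), brass port to +x. Origin: middle of the underside, on the ring's axis; z up. The ring has two 7 mm through holes with 1 mm chamfers, opposite each other, 28 mm from the axis. Spanner on cell: keep contact forces (both pins summed) under 30 N; turning alone takes 11 N.
- ring_face (a point): Centre of the ring's top face, 67 mm above the cell's origin; x, y as the cell's: it rises and sinks with the ring but does not turn with it. The ring is sprung: pushed down it gives 0.33 mm per N, 4 mm at most (12 N), then is hard; it springs up again when pins sweeping over the face under light pressure find the holes. Pins fully in: the bridge lies on the face.
- ring (a joint): Turn of the ring, rad, growing clockwise from above. Starts at 0 to 0.08; hard stop (tight) at 0.70. Takes about 0.3 N m; stays where left; sweeping at up to 6 N does not turn it. At 0 the line through the holes lies anywhere within 0.25 rad either way of the cell's y axis (unmeasured: look or feel); at value q it is q further clockwise.
- bottle: Bystander, leave alone: brown glass bottle, 52 mm across, 120 mm tall. Origin: middle of its underside.
- jar: Bystander, leave alone: clear jar, 60 mm across, 75 mm tall. Origin: middle of its underside.
- screwdriver: Bystander, leave alone: screwdriver lying on the bench. Origin: middle of its underside.
- wrench: Bystander, leave alone: open-end wrench lying on the bench. Origin: middle of its underside.
- collar: Bystander, leave alone: brass collar, 44 mm across, 14 mm tall. Origin: middle of its underside.
- beaker: Bystander, leave alone: glass beaker, 64 mm across, 80 mm tall. Origin: middle of its underside.
- circuit: Bystander, leave alone: green circuit board, 100 x 70 mm, 14 mm tall. Origin: middle of its underside.
Things that resemble listed ones, but are neither listed nor needed, are in the scene too. What is shaped like the spanner but orange is not meant.

How it is judged:
On the way, in this order (a step that is already met when the one before it is completed fails the run):
1. both pins are down in the ring's holes (3 mm or deeper) before the ring is turned past 0.2 rad (z of each of pin_a, pin_b in the frame of ring_face below -0.003 m and horizontal distance between spanner and ring_face below 0.005 m and value of joint ring below 0.2 rad), for 0.2 s.
2. the ring is turned to its stop (0.66 rad or more) with both pins still in the holes (z of each of pin_a, pin_b in the frame of ring_face below -0.003 m and horizontal distance between spanner and ring_face below 0.005 m and value of joint ring above 0.66 rad), for 0.1 s.
At the end, for the whole second after the job is handed in: The ring is at its stop (joint 0.66 rad or more), and the spanner stands upright (within 0.1 rad) and still in the stand's pocket, within 6 mm of its middle and seated on the pad (11 to 18 mm above the stand's origin) (value of joint ring above 0.66 rad and horizontal distance between spanner and stand below 0.006 m and z of spanner in the frame of stand between 0.011 and 0.018 m and angle between spanner's own z axis and vertical below 0.1 rad and linear speed of spanner below 0.02 m/s); the robot touches nothing.
It fails at once if the spanner is forced: 30 N or more between spanner and cell (contact force between spanner and cell above 30 N).
It fails at once if the fingers touch the cell or its ring (contact force between the fingers and cell above 1 N).
It fails at once if another thing on the bench is shifted by more than 30 mm (distance of any of bottle, jar, screwdriver, wrench, collar, beaker, circuit from where it was at the start of the episode above 0.03 m).
It also fails if it takes over 72 s, if anything falls off the work surface, if the arm or the gripper's body presses on something with over 40 N, if the wrist force passes 120 N, or if a joint passes its speed limit or range.

## Robot

A 6-joint arm with a two-finger parallel gripper is mounted at the origin on the work surface. World frame = base frame: x ahead of the robot, y to its left, z up, the work surface at z = 0. Lengths are in m, angles in rad, forces in N, time in s.
With the tool pointing down it reaches from about 0.325 to 0.9 m from the base axis. Payload 6.1 kg.
Tool frame: the origin (TCP) lies midway between the tips of the shut fingers; the grasp point (between the pads) lies 19 mm behind it; z points along the fingers, y is the line along which they close (so a half turn about z gives the same grasp; the last joint's range is limited). The gripper opens to 85 mm and grips with 20 to 120 N. Pads are 22 mm wide; open, the fingers measure 114 mm over their backs; the gripper's body (76 mm by 85 mm) begins 54 mm behind the grasp point. The pads swing forward as they close: fully open they stand 13 mm farther back than shut.
Start: joints at [1.222, 0.22, 1.526, -0, 1.395, -0.126], TCP at [0.138, 0.61, 0.231] pointing down, gripper open.
Joint ranges: [-2.98, 2.98], [-0.91, 2.08], [0.09, 2.57], [-1.24, 4.39], [0.2, 2.65], [-2.68, 2.68]. Speed limits (rad/s): [2.57, 2.57, 3.01, 3.14, 3.14, 3.14].

## Interface

Orientations are given as a rotation vector (axis times angle).
In Python, from station import readout, cams, finish_job gives the robot as it stands.
- The arm moves only by the tool play_rows, never from a script. Its argument "targets" is a list of rows, each an object of numbers: "claw": the finger opening in cm, from 0 to 8.54; "x", "y", "z": the shift along the world's x, y, z in cm; "spin": the turn about the world's z in degrees. A call has 1 to 8 rows; each row shifts and turns the commanded pose from where the row before left it; what a row does not reach is not made up. A row lasts 1/10 s, in which the tool goes at most 50 mm and 8.59 degrees, less where a joint would pass 70% of its speed; a pose out of reach is approached as far as the arm can. A call with a gripper value outside its range is refused whole. The fingers move at their own pace and stop on an object; the grip force is fixed at half the most. Time passes only in rows, so rows that do not move let the fingers close. It gives the time, the measured TCP pose, the force, the opening and the grip force at its end, in the units of the state.
- readout.state(): the state, without advancing time (a new reading comes with each control period).
- cams.capture(name): name is "scene" or "side" or "wrist"; returns a dict with "image" (480x640x3 uint8, blue, green, red), "vertical_fov" (degrees; the focal length in pixels is half the picture's height over the tangent of half this angle, whatever the lens; pixels are square), "cx", "cy" (the principal point, pixels), "R" (3x3) and "t" (3): a world point X has camera coordinates R X + t. Camera axes: x right, y down, z forward; pixel columns grow to the right and rows downward; lengths in m; the calibration is good to about 2 mm. The wrist camera is an equidistant fisheye: a pixel r from the principal point sees the ray r / f radians off the axis. A picture is of the moment at which its call begins. There is no depth.
- finish_job(): hands the job in; it is judged then, once.
Trained networks look in the newest picture that a camera, given by its name, has taken for a name from the list of things; names that differ only in an ending like _2 or _b are one class to them, and where a whole thing is asked for, a point or a joint stands for the part that bears it (a point fixed in the world has none). Each returns a list of dicts, best first, with "p" (0 to 1); they miss things now and then, are a little off and sometimes report something else, mostly with a low value. They report only what shows in the picture. A call takes as long as a camera call. They do not tell look-alikes from the thing itself.
- cams.silhouettes(name, camera): "pixels" (480x640 bool, what is visible of it) and "uv" ([column, row] in pixels, amid what is visible of it).
- cams.pinpoint(name, camera): "uv" ([column, row] in pixels: a listed point, or the origin of a listed thing).
The state is a dict: "t": time; "qpos": joint angles; "dq": joint speeds; "tau": joint torques, N m; "position": TCP position; "tool_rot": TCP orientation; "ft_force": force on the tool from outside, world axes, zero at the start; "wrist_torque": the same for the moment, N m; "width": finger opening in m; "finger_force": force on a finger pad.
Only numpy, scipy, OpenCV 4.12 (cv2) and the standard library are available. Lean on these libraries where they do the work, as an engineer would, in place of code of your own. Each camera call takes 0.05 s, during which the arm holds its last target. There are 200 camera calls.

## Working session

There is one attempt and no reset: what is moved stays moved. The work goes in short steps, Python scripts to look and compute and a tool call to move; the robot and the scene stay as the last step left them, time stands still between calls to the robot, and variables do not carry over. Pictures are saved under pics/ and viewed, at most 11 in all, crops included, and the job is handed in when it is done.

Besides the shell and the picture viewer there is one more tool, called after "Call:" as a command line: name --argument value ..., lists and objects as JSON in quotes. play_rows: Moves the arm, as the interface text tells. Its arguments: {"type":"object","properties":{"targets":{"type":"array","items":{"type":"object","properties":{"claw":{"type":"number"},"x":{"type":"number"},"y":{"type":"number"},"z":{"type":"number"},"spin":{"type":"number"}}}}},"required":["targets"]}

```bash
mkdir -p pics && cat > h.py <<'E'
import numpy as np, cv2
from station import readout, cams, finish_job
def f(c): return 240/np.tan(np.radians(c["vertical_fov"])/2)
def ray(c,uv,fish=False):
    d=(np.array(uv,float)-[c["cx"],c["cy"]])/f(c)
    if fish:
        r=np.linalg.norm(d)+1e-12; v=np.r_[d/r*np.sin(r),np.cos(r)]
    else: v=np.r_[d,1]
    R=np.array(c["R"]);t=np.array(c["t"])
    return -R.T@t, R.T@v
def atz(c,uv,z,fish=False):
    o,v=ray(c,uv,fish); return o+v*(z-o[2])/v[2]
def proj(c,X,fish=False):
    p=np.array(c["R"])@np.array(X)+c["t"]
    if fish:
        r=np.hypot(p[0],p[1])+1e-12; th=np.arctan2(r,p[2]); q=p[:2]/r*th
    else: q=p[:2]/p[2]
    return q*f(c)+[c["cx"],c["cy"]]
def tri(c1,u1,c2,u2,fish=(False,False)):
    A=np.zeros((3,3));b=np.zeros(3)
    for c,u,k in((c1,u1,fish[0]),(c2,u2,fish[1])):
        o,v=ray(c,u,k);v=v/np.linalg.norm(v);P=np.eye(3)-np.outer(v,v);A+=P;b+=P@o
    return np.linalg.solve(A,b)
E
python3 - <<'E'
from h import *
np.set_printoptions(precision=4,suppress=True)
C={}
for n in("scene","side","wrist"):
    C[n]=cams.capture(n); cv2.imwrite(f"pics/{n}0.png",C[n]["image"])
    print(n,C[n]["vertical_fov"],"cam at",-np.array(C[n]["R"]).T@C[n]["t"])
    for k in("spanner","stand","cell","ring_face"):
        for d in cams.pinpoint(k,n)[:3]: print(k,round(d["p"],2),np.array(d["uv"]))
s=readout.state();print({k:np.array(v) for k,v in s.items()})
E
```

```text
scene 48.29041608173288 cam at [ 1.2184 -0.5738  0.993 ]
spanner 0.92 [392.3 226.1]
spanner 0.55 [412.2 258.1]
spanner 0.54 [356.1 204.4]
stand 0.91 [388.5 226.9]
stand 0.25 [381.4 291.3]
cell 0.76 [273.2 277.1]
ring_face 0.59 [269.6 259. ]
ring_face 0.59 [423.3 209.3]
ring_face 0.23 [379.6 288.4]
side 57.454130974610436 cam at [ 0.3342 -0.7208  0.7466]
spanner 0.72 [279.6 207. ]
spanner 0.7 [316.  196.2]
spanner 0.7 [362.8 196.3]
stand 0.63 [317.4 199.2]
cell 0.77 [320.7 294.8]
cell 0.7 [318.3 198.9]
ring_face 0.91 [323.5 273.9]
wrist 65.70646984690485 cam at [0.0742 0.6243 0.3738]
{'t': array(0.75), 'qpos': array([ 1.2219,  0.2203,  1.5265, -0.    ,  1.3947, -0.1261]), 'dq': array([ 0.0004, -0.0014,  0.0006, -0.002 , -0.0011,  0.0002]), 'tau': array([ -0.0008, -49.6717, -38.9692,  -0.0001,   0.0004,  -0.    ]), 'position': array([0.1381, 0.6096, 0.2314]), 'tool_rot': array([0.3492, 3.1221, 0.0001]), 'ft_force': array([-0.4684, -0.0191, -0.519 ]), 'wrist_torque': array([-0.0395,  0.0162,  0.0209]), 'finger_force': array(0.), 'width': array(0.0855)}
```

View pics/scene0.png

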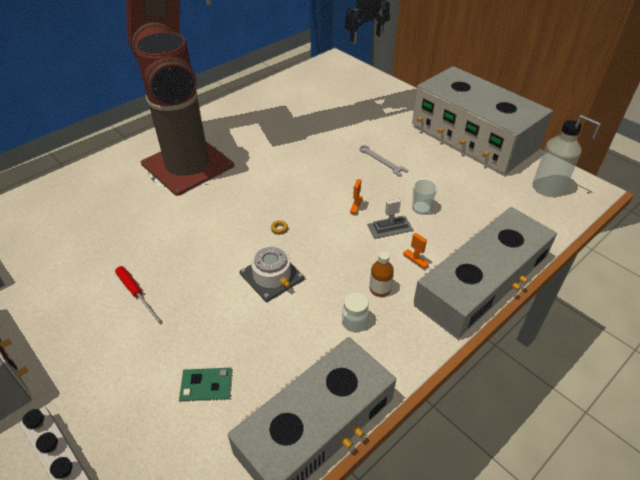

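View pics/side0.png

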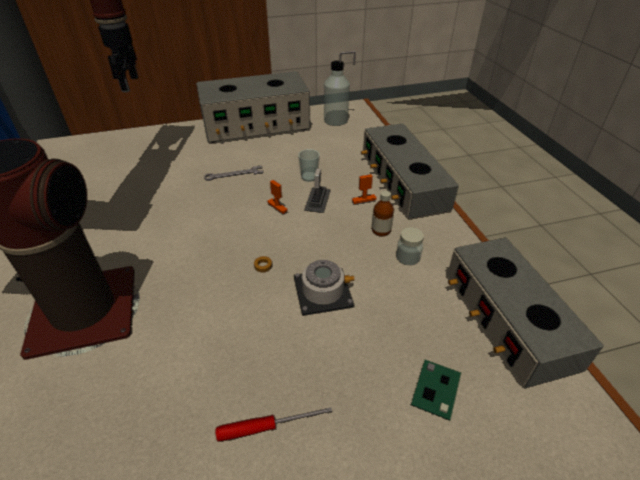

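Three spanner-shaped things are visible. The grey one stands in the grey stand at scene (392,215) / side (317,190). The two orange look-alikes are at scene (357,197) and (417,250). The grey one is meant, because the orange ones are excluded and only the grey one is in a stand. Next I'll confirm this in a crop and measure.

```bash
python3 - <<'E'
from h import *
np.set_printoptions(precision=4,suppress=True)
a=cams.capture("scene");b=cams.capture("side")
print("spanner",tri(a,[392.3,226.1],b,[316,196.2]),"stand",tri(a,[388.5,226.9],b,[317.4,199.2]))
print("cell",tri(a,[273.2,277.1],b,[320.7,294.8]),"ringface",tri(a,[269.6,259],b,[323.5,273.9]))
print("stand z0",atz(a,[388.5,226.9],0),atz(b,[317.4,199.2],0));print("ring z67",atz(a,[269.6,259],.067),atz(b,[323.5,273.9],.067))
for k,u,v in(("bottle",(381,290),(382,230)),("beaker",(424,210),(310,178)),("jar",(355,325),(410,260)),("collar",(279,230),(263,266)),("or1",(355,211),(281,210)),("or2",(416,260),(364,200))):
    print(k,atz(a,u,0)[:2],atz(b,v,0)[:2])
A=cv2.resize(a["image"][180:280,330:450],None,fx=5,fy=5,interpolation=2)[:,:600]
B=cv2.resize(b["image"][160:225,295:335],None,fx=5,fy=5,interpolation=2)
B=cv2.copyMakeBorder(B,0,500-B.shape[0],0,0,0)
cv2.imwrite("pics/crop1.png",np.hstack([A,B]))
E
```

```text
spanner [0.5959 0.2555 0.0044] stand [0.5948 0.2405 0.0074]
cell [ 0.512  -0.0853 -0.0108] ringface [ 0.5161 -0.093   0.0643]
stand z0 [ 0.5893  0.248  -0.    ] [0.5975 0.2484 0.    ]
ring z67 [ 0.516  -0.0915  0.067 ] [ 0.5157 -0.0991  0.067 ]
bottle [0.7224 0.0756] [0.7243 0.0729]
beaker [0.6104 0.3686] [0.6044 0.358 ]
jar [ 0.7516 -0.0413] [ 0.7479 -0.0495]
collar [0.4011 0.0268] [0.4013 0.0262]
or1 [0.485 0.227] [0.4874 0.2276]
or2 [0.716  0.2105] [0.7237 0.2088]
```

View pics/crop1.png

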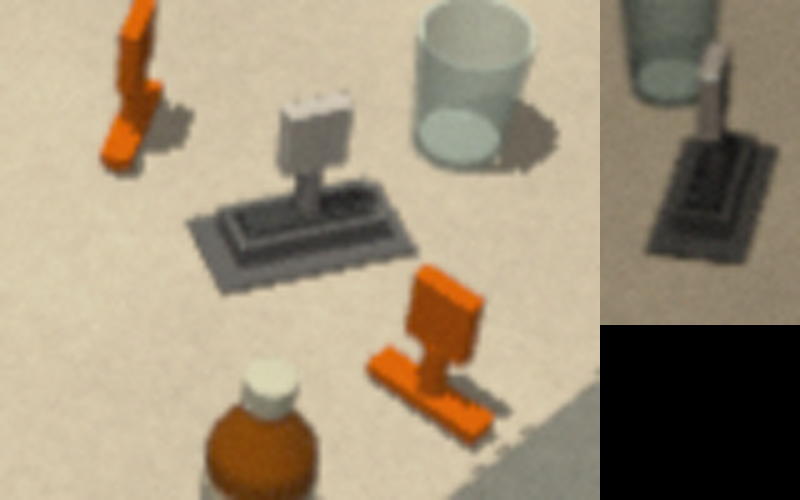

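The crop shows the grey spanner upright in its grey stand. The orange ones stand loose on the bench on either side, so the grey one is confirmed. Next I'll move the wrist camera over it.

Call:
play_rows --targets '[{"x": 3.6, "y": -2.6}, {"x": 3.6, "y": -2.6}, {"x": 3.6, "y": -2.6}, {"x": 3.6, "y": -2.6}, {"x": 3.6, "y": -2.6}, {"x": 3.6, "y": -2.6}, {"x": 3.6, "y": -2.6}, {"x": 3.6, "y": -2.6}]'

```text
schema error: expected keys claw, x, y, z, spin
```

Call:
play_rows --targets '[{"x": 3.6, "y": -2.6}, {"x": 3.6, "y": -2.6}, {"x": 3.6, "y": -2.6}, {"x": 3.6, "y": -2.6}, {"x": 3.6, "y": -2.6}, {"x": 3.6, "y": -2.6}, {}]'

```text
schema error: expected keys claw, x, y, z, spin
```

```bash
python3 - <<'E'
from h import *
np.set_printoptions(precision=4,suppress=True)
w=cams.capture("wrist");cv2.imwrite("pics/w1.png",w["image"])
print(w["R"],w["t"],-np.array(w["R"]).T@w["t"]); print(readout.state()["position"],readout.state()["tool_rot"],readout.state()["qpos"])
for k in("spanner","stand","pin_a"):
    for d in cams.pinpoint(k,"wrist")[:3]: print(k,round(d["p"],2),np.array(d["uv"]),atz(w,d["uv"],.014 if k=="spanner" else 0,True))
print(proj(w,[.594,.248,0],True))
E
```

```text
[[ 0.221   0.9753 -0.0003]
 [ 0.9418 -0.2134  0.26  ]
 [ 0.2535 -0.0578 -0.9656]] [-0.6251 -0.0338  0.3783] [0.0742 0.6243 0.3739]
[0.1381 0.6095 0.2313] [0.3492 3.1221 0.0001] [ 1.2219  0.2203  1.5265  0.      1.3947 -0.1261]
[178.6417 502.1648]
```

View pics/w1.png

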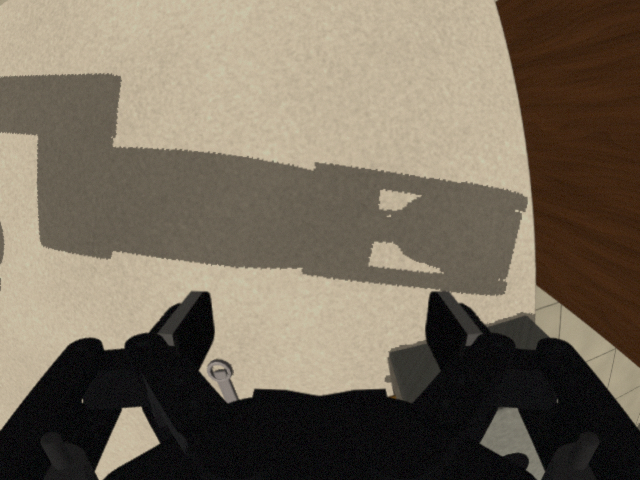

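The wrist picture is from the start pose, with the fingers along the bottom and only bench and shadow in view. The moves were refused because every key has to be given, so I'll resend them.

Call:
play_rows --targets '[{"x": 3.7, "y": -2.8, "z": 0, "spin": 0, "claw": 8.5}, {"x": 3.7, "y": -2.8, "z": 0, "spin": 0, "claw": 8.5}, {"x": 3.7, "y": -2.8, "z": 0, "spin": 0, "claw": 8.5}, {"x": 3.7, "y": -2.8, "z": 0, "spin": 0, "claw": 8.5}, {"x": 3.7, "y": -2.8, "z": 0, "spin": 0, "claw": 8.5}, {"x": 3.7, "y": -2.8, "z": 0, "spin": 0, "claw": 8.5}, {"x": 3.7, "y": -2.8, "z": 0, "spin": 0, "claw": 8.5}, {"x": 3.7, "y": -2.8, "z": 0, "spin": 0, "claw": 8.5}]'

```text
t: 1.85
position: [0.4355, 0.3842, 0.2316]
tool_rot: [0.349, 3.122, 0.001]
ft_force: [-0.1, 0.8, -0.2]
width: 0.0846
finger_force: 0.0
```

Call:
play_rows --targets '[{"x": 3.7, "y": -2.8, "z": 0, "spin": 0, "claw": 8.5}, {"x": 3.7, "y": -2.8, "z": 0, "spin": 0, "claw": 8.5}, {"x": 3.7, "y": -2.8, "z": 0, "spin": 0, "claw": 8.5}, {"x": 3.7, "y": -2.8, "z": 0, "spin": 0, "claw": 8.5}, {"x": 3.7, "y": -2.8, "z": 0, "spin": 0, "claw": 8.5}, {"x": 0, "y": 0, "z": 0, "spin": 0, "claw": 8.5}, {"x": 0, "y": 0, "z": 0, "spin": 0, "claw": 8.5}]'

```text
t: 2.55
position: [0.6196, 0.2445, 0.2307]
tool_rot: [-0.353, -3.121, 0.0]
ft_force: [-0.1, -0.4, -0.7]
width: 0.0849
finger_force: 0.0
```

```bash
python3 - <<'E'
from h import *
np.set_printoptions(precision=4,suppress=True)
w=cams.capture("wrist");cv2.imwrite("pics/w2.png",w["image"])
print(readout.state()["t"],readout.state()["position"],readout.state()["tool_rot"],readout.state()["qpos"])
for k in("spanner","stand","pin_a"):
    for d in cams.pinpoint(k,"wrist")[:3]: print(k,round(d["p"],2),np.array(d["uv"]),atz(w,d["uv"],.014 if k=="spanner" else 0,True))
E
```

```text
2.6 [0.6188 0.2455 0.2309] [-0.3502 -3.121  -0.0002] [ 0.2591  0.3177  1.4099  0.0005  1.4149 -1.0883]
spanner 0.71 [303.1 303. ] [0.7155 0.2048 0.014 ]
spanner 0.64 [310.8 182.2] [0.5932 0.242  0.014 ]
spanner 0.6 [276.8  69.6] [0.4782 0.2351 0.014 ]
stand 0.63 [311.5 183.9] [0.5965 0.2416 0.    ]
pin_a 0.85 [302.7  52.6] [0.4641 0.2631 0.    ]
pin_a 0.81 [344. 190.] [0.6099 0.2723 0.    ]
pin_a 0.77 [259.8  88.6] [0.49   0.2133 0.    ]
```

View pics/w2.png

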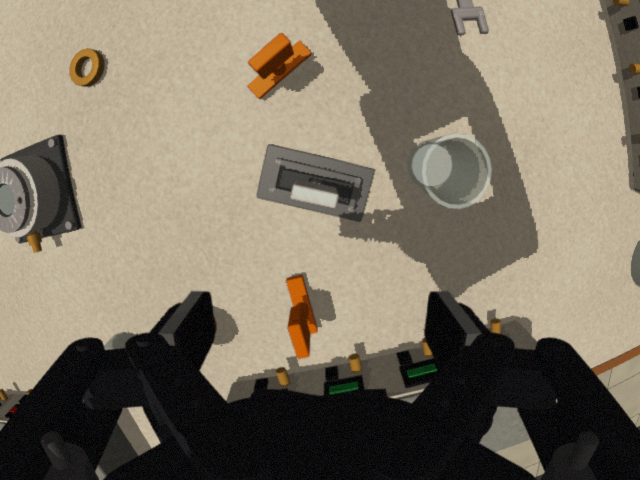

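The wrist view shows the stand at (316,183) with the spanner's light grip top at (314,195). Orange look-alikes are at (280,65) and (300,315), the beaker is at (450,170) and the cell is at the left edge. Now I'll measure the stand's and the grip's yaw and position.

```bash
python3 - <<'E'
from h import *
np.set_printoptions(precision=4,suppress=True)
w=cams.capture("wrist");im=w["image"]
def fit(mask,z,name):
    c,_=cv2.findContours(mask.astype(np.uint8),0,cv2.CHAIN_APPROX_NONE);c=max(c,key=cv2.contourArea)[:,0]
    P=np.array([atz(w,p,z,True)[:2] for p in c]); r=cv2.minAreaRect((P*1000).astype(np.float32))
    b=cv2.boxPoints(r);e=[b[1]-b[0],b[2]-b[1]];e=max(e,key=np.linalg.norm)
    print(name,"ctr",np.array(r[0]),"size",r[1],"yaw",np.degrees(np.arctan2(e[1],e[0]))%180)
for n in("stand","spanner"):
    for d in cams.silhouettes(n,"wrist")[:4]:
        print(n,d["p"],d["uv"],d["pixels"].sum())
        if n=="stand" and abs(d["uv"][0]-316)<40 and abs(d["uv"][1]-183)<40: fit(d["pixels"],.0,"foot z0"); fit(d["pixels"],.005,"foot z5")
roi=np.zeros((480,640),bool);roi[160:215,280:350]=1
g=im.min(2); 
print(im[195,314],im[187,280],im[160,300])
m=roi&(g>150)&(im.max(2).astype(int)-g<25)
m=cv2.morphologyEx(m.astype(np.uint8),cv2.MORPH_OPEN,np.ones((3,3)))
print(m.sum());fit(m,.096,"top")
for u in((267,145),(375,168),(362,221),(257,197)): print(atz(w,u,0.004,True)[:2])
E
```

```text
stand 0.87 [311.9, 176.1] 4223
foot z0 ctr [595.8406 244.8734] size (111.76789855957031, 57.700931549072266) yaw 63.621044
foot z5 ctr [595.2839 245.0928] size (110.27381896972656, 56.92959213256836) yaw 63.62109
spanner 0.98 [271.2, 64.8] 2180
spanner 0.6 [310.3, 190.2] 1858
spanner 0.57 [301.7, 317.8] 1601
[192 203 197] [63 67 68] [104 111 116]
522
top ctr [595.4261 245.7053] size (33.580692291259766, 9.81873893737793) yaw 64.506615
[0.5467 0.2096]
[0.5928 0.3095]
[0.6433 0.2858]
[0.5954 0.187 ]
```

The stand's foot fits 110 x 57 mm at (0.595, 0.245), yaw about 63.6°, and the spanner's top is at the same place. Before gripping I'll look at the ring with the same wrist orientation.

Call:
play_rows --targets '[{"x": -1, "y": -4.3, "z": -0.2, "spin": 0, "claw": 8.5}, {"x": -1, "y": -4.3, "z": -0.2, "spin": 0, "claw": 8.5}, {"x": -1, "y": -4.3, "z": -0.2, "spin": 0, "claw": 8.5}, {"x": -1, "y": -4.3, "z": -0.2, "spin": 0, "claw": 8.5}, {"x": -1, "y": -4.3, "z": -0.2, "spin": 0, "claw": 8.5}, {"x": -1, "y": -4.3, "z": -0.2, "spin": 0, "claw": 8.5}, {"x": -1, "y": -4.3, "z": -0.2, "spin": 0, "claw": 8.5}, {"x": -1, "y": -4, "z": -0.2, "spin": 0, "claw": 8.5}]'

```text
t: 3.7
position: [0.5385, -0.0967, 0.2157]
tool_rot: [0.348, 3.121, -0.001]
ft_force: [0.9, -0.2, 0.2]
width: 0.0852
finger_force: 0.0
```

Call:
play_rows --targets '[{"x": 0, "y": 0, "z": 0, "spin": 0, "claw": 8.5}, {"x": 0, "y": 0, "z": 0, "spin": 0, "claw": 8.5}]'

```text
t: 3.9
position: [0.5389, -0.0958, 0.2156]
tool_rot: [0.352, 3.121, 0.0]
ft_force: [0.0, -0.2, -0.2]
width: 0.0852
finger_force: 0.0
```

```bash
python3 - <<'E'
from h import *
np.set_printoptions(precision=4,suppress=True)
w=cams.capture("wrist");np.save("w3.npy",w,allow_pickle=True)
print(readout.state()["t"],readout.state()["position"])
for k in("cell","ring_face"):
    for d in cams.pinpoint(k,"wrist")[:2]: print(k,round(d["p"],2),np.array(d["uv"]),atz(w,d["uv"],.067 if k!="cell" else 0,True))
u=proj(w,[.516,-.095,.067],True).astype(int);print(u)
x0,y0=max(u[0]-70,0),max(u[1]-65,0)
print(x0,y0);cv2.imwrite("pics/w3.png",cv2.resize(w["image"][y0:y0+130,x0:x0+150],None,fx=4.5,fy=4.5,interpolation=2))
E
```

```text
3.95 [ 0.5392 -0.0949  0.2156]
cell 0.57 [318.3 180.8] [ 0.5131 -0.0908  0.    ]
ring_face 0.97 [317.2 194.6] [ 0.5165 -0.0923  0.067 ]
[313 194]
243 129
```

View pics/w3.png

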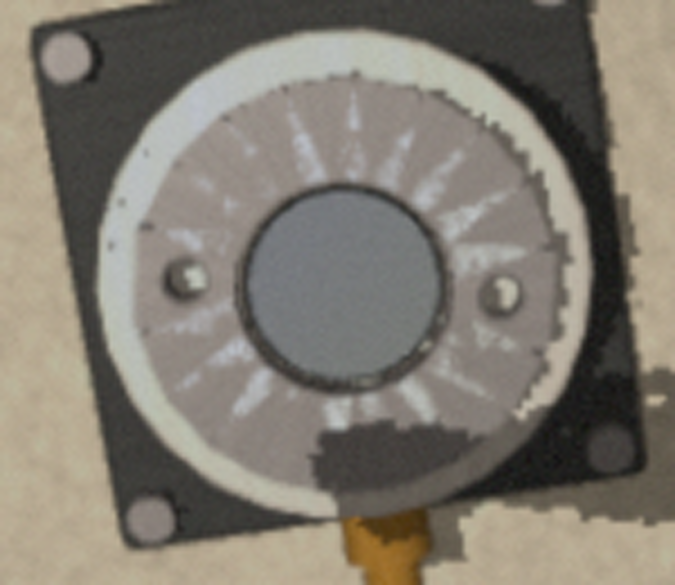

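The crop shows the ring with its bore at (343,288) and the two holes at crop (186,279) and (500,294). The port points down in the picture, which is about world +x.

```bash
python3 - <<'E'
from h import *
np.set_printoptions(precision=4,suppress=True)
w=np.load("w3.npy",allow_pickle=True).item()
P=lambda u,z:atz(w,np.array(u)/4.5+[243,129]-0.4,z,True)[:2]
for n,a,b in(("holes",(186,279),(501,294)),("bore h",(246,283),(441,290)),("bore v",(347,186),(339,387)),("ring h",(134,280),(562,290))):
    p,q=P(a,.067),P(b,.067);print(n,(p+q)/2,np.linalg.norm(p-q),np.degrees(np.arctan2(*(q-p)[::-1])))
# base edges: left edge -> cell yaw
p,q=P((38,38),.0),P((125,545),.0);print("base side",np.degrees(np.arctan2(*(q-p)[::-1])),np.linalg.norm(q-p))
c=[P(u,.006) for u in((36,30),(588,-25),(645,470),(125,547))];print(np.mean(c,0))
# refined bore: grey-level ellipse at ring
E
```

```text
holes [ 0.5148 -0.0905] 0.055457259671078125 74.36348431124078
bore h [ 0.5149 -0.0905] 0.034252263617370174 75.04216428055176
bore v [ 0.5151 -0.0907] 0.035757575246973566 -15.138205664907938
ring h [ 0.5147 -0.0896] 0.0754579598071905 75.78164968963146
base side -4.742233548845375 0.11404556488042869
[ 0.5177 -0.0902]
```

Hole spacing measures 55.5 mm against 56 nominal. Ring centre is about (0.515, -0.0905), with the hole line at 74.4° in world. I'll go back over the stand, turning -103.6° so the fingers close across the slab.

Call:
play_rows --targets '[{"x": 0.4, "y": 2.6, "z": 0, "spin": -8, "claw": 5}, {"x": 0.4, "y": 2.6, "z": 0, "spin": -8, "claw": 5}, {"x": 0.4, "y": 2.6, "z": 0, "spin": -8, "claw": 5}, {"x": 0.4, "y": 2.6, "z": 0, "spin": -8, "claw": 5}, {"x": 0.4, "y": 2.6, "z": 0, "spin": -8, "claw": 5}, {"x": 0.4, "y": 2.6, "z": 0, "spin": -8, "claw": 5}, {"x": 0.4, "y": 2.6, "z": 0, "spin": -8, "claw": 5}, {"x": 0.4, "y": 2.6, "z": 0, "spin": -8, "claw": 5}]'

```text
t: 4.85
position: [0.5709, 0.1154, 0.2154]
tool_rot: [-1.955, -2.46, -0.0]
ft_force: [-0.2, -0.3, 0.1]
width: 0.0503
finger_force: 0.0
```

Call:
play_rows --targets '[{"x": 0.4, "y": 2.6, "z": 0, "spin": -8, "claw": 5}, {"x": 0.5, "y": 2.6, "z": 0, "spin": -8, "claw": 5}, {"x": 0.5, "y": 2.6, "z": 0, "spin": -8, "claw": 5}, {"x": 0.5, "y": 2.6, "z": 0, "spin": -8, "claw": 5}, {"x": 0.5, "y": 2.6, "z": 0, "spin": -7.6, "claw": 5}, {"x": 0, "y": 0, "z": 0, "spin": 0, "claw": 5}, {"x": 0, "y": 0, "z": 0, "spin": 0, "claw": 5}]'

```text
t: 5.55
position: [0.5944, 0.2441, 0.2149]
tool_rot: [2.665, 1.663, -0.001]
ft_force: [-0.1, 0.2, -0.5]
width: 0.05
finger_force: 0.0
```

```bash
python3 - <<'E'
from h import *
from scipy.spatial.transform import Rotation as Ro
np.set_printoptions(precision=4,suppress=True)
w=cams.capture("wrist");im=w["image"]
s=readout.state();R=Ro.from_rotvec(s["tool_rot"]).as_matrix();print(s["t"],s["position"],"tool y yaw",np.degrees(np.arctan2(R[1,1],R[0,1])),s["qpos"])
cv2.imwrite("pics/w4.png",im)
u=proj(w,[.595,.245,.096],True);print("top expected at",u,[proj(w,[.595,.245,z],True) for z in(0,)])
for d in cams.silhouettes("stand","wrist")[:2]:
    c,_=cv2.findContours(d["pixels"].astype(np.uint8),0,cv2.CHAIN_APPROX_NONE);c=max(c,key=cv2.contourArea)[:,0]
    r=cv2.minAreaRect(np.array([atz(w,p,.003,True)[:2]*1000 for p in c]).astype(np.float32));print(d["p"],r)
E
```

```text
5.6 [0.5945 0.2432 0.215 ] tool y yaw -26.1388138719441 [ 0.2658  0.2727  1.495  -0.0004  1.3745  0.7221]
top expected at [319.7136 230.3209] [array([319.6038, 206.7126])]
0.81 ((595.5390014648438, 245.05078125), (108.26026153564453, 55.740665435791016), 63.73300552368164)
```

View pics/w4.png

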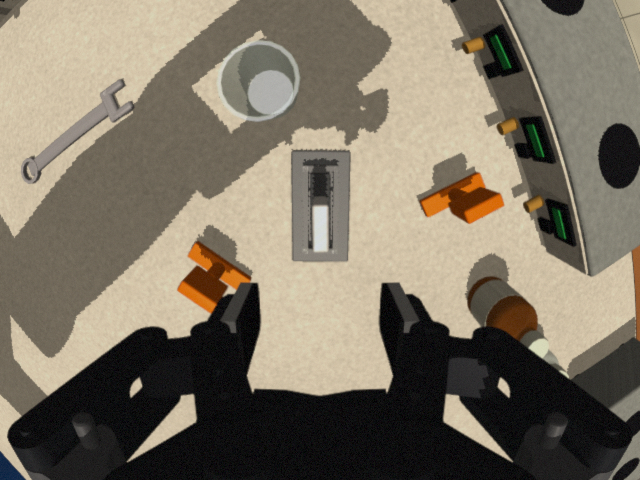

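Both views agree: stand at (0.5955, 0.245), yaw 63.7°. The fingers straddle the slab with the orange ones well clear. I'll descend 15.8 cm and close.

Call:
play_rows --targets '[{"x": 0.05, "y": 0.15, "z": -4, "spin": 0, "claw": 5}, {"x": 0, "y": 0, "z": -4, "spin": 0, "claw": 5}, {"x": 0, "y": 0, "z": -4, "spin": 0, "claw": 5}, {"x": 0, "y": 0, "z": -2.5, "spin": 0, "claw": 5}, {"x": 0, "y": 0, "z": -1.3, "spin": 0, "claw": 5}, {"x": 0, "y": 0, "z": 0, "spin": 0, "claw": 5}]'

```text
t: 6.25
position: [0.5942, 0.2429, 0.0553]
tool_rot: [-2.669, -1.655, 0.006]
ft_force: [0.2, 0.1, 0.6]
width: 0.0498
finger_force: 0.0
```

Call:
play_rows --targets '[{"x": 0, "y": 0, "z": 0, "spin": 0, "claw": 3}, {"x": 0, "y": 0, "z": 0, "spin": 0, "claw": 1.5}, {"x": 0, "y": 0, "z": 0, "spin": 0, "claw": 0.5}, {"x": 0, "y": 0, "z": 0, "spin": 0, "claw": 0.5}, {"x": 0, "y": 0, "z": 0, "spin": 0, "claw": 0.5}, {"x": 0, "y": 0, "z": 0, "spin": 0, "claw": 0.5}]'

```text
t: 6.85
position: [0.5972, 0.2444, 0.0596]
tool_rot: [2.668, 1.656, 0.005]
ft_force: [-0.2, -0.7, 6.1]
width: 0.0116
finger_force: 59.6
```

Call:
play_rows --targets '[{"x": 0, "y": 0, "z": 0, "spin": 0, "claw": 0.5}, {"x": 0, "y": 0, "z": 0, "spin": 0, "claw": 0.5}]'

```text
t: 7.05
position: [0.5972, 0.2444, 0.0596]
tool_rot: [2.668, 1.656, 0.005]
ft_force: [-0.6, -1.0, 7.0]
width: 0.0115
finger_force: 59.6
```

```bash
cat >> h.py <<'E'
from scipy.spatial.transform import Rotation as Ro
def st():
    s=readout.state();R=Ro.from_rotvec(s["tool_rot"]).as_matrix()
    print(round(float(s["t"]),2),"pos",np.array(s["position"])*1000,"yaw",round(np.degrees(np.arctan2(R[1,1],R[0,1])),2),"z",R[:,2],"F",np.array(s["ft_force"]),"M",np.array(s["wrist_torque"]),s["width"],s["finger_force"])
    return s
np.set_printoptions(precision=4,suppress=True)
E
python3 - <<'E'
from h import *
st();w=cams.capture("wrist");st();cams.capture("side");st()
cv2.imwrite("pics/w5.png",w["image"])
E
```

```text
7.05 pos [597.1726 244.3829  59.5755] yaw -26.36 z [ 0.0036  0.0008 -1.    ] F [-0.5962 -0.9784  6.9958] M [-0.0614  0.0533 -0.0513] 0.011523458341566355 59.609670639038086
7.1 pos [597.1503 244.3854  59.5702] yaw -26.36 z [ 0.0035  0.0008 -1.    ] F [ 0.0459 -0.2849  6.3002] M [-0.0858  0.0405 -0.0111] 0.011246458229547552 59.609414935112
7.15 pos [597.162  244.3923  59.5743] yaw -26.36 z [ 0.0035  0.0008 -1.    ] F [-1.0941 -1.3101  6.585 ] M [-0.0656  0.0095  0.0184] 0.011547076632349064 59.6101838350296
```

Call:
play_rows --targets '[{"x": 0, "y": 0, "z": 1, "spin": 0, "claw": 0.5}, {"x": 0, "y": 0, "z": 2, "spin": 0, "claw": 0.5}, {"x": 0, "y": 0, "z": 3, "spin": 0, "claw": 0.5}, {"x": 0, "y": 0, "z": 3, "spin": 0, "claw": 0.5}, {"x": 0, "y": 0, "z": 2, "spin": 0, "claw": 0.5}, {"x": 0, "y": 0, "z": 0, "spin": 0, "claw": 0.5}, {"x": 0, "y": 0, "z": 0, "spin": 0, "claw": 0.5}, {"x": 0, "y": 0, "z": 0, "spin": 0, "claw": 0.5}]'

```text
t: 7.95
position: [0.5943, 0.2437, 0.1652]
tool_rot: [-2.669, -1.656, 0.005]
ft_force: [-0.3, 0.5, -2.1]
width: 0.0112
finger_force: 58.7
```

```bash
python3 - <<'E'
from h import *
st();w=cams.capture("wrist");st();cams.capture("side");st()
cv2.imwrite("pics/w6.png",w["image"])
E
```

```text
7.95 pos [594.2696 243.7024 165.1625] yaw -26.36 z [-0.0034 -0.0009 -1.    ] F [-0.2514  0.4943 -2.1408] M [-0.0316  0.0199  0.0129] 0.011223822521851105 58.69096398353577
8.0 pos [594.2284 243.7015 164.9467] yaw -26.36 z [-0.0037 -0.001  -1.    ] F [ 0.7995 -0.4593 -2.9816] M [-0.0103  0.0048 -0.0132] 0.011292583555962774 58.69084060192108
8.05 pos [594.3781 243.7277 165.0823] yaw -26.36 z [-0.0035 -0.0009 -1.    ] F [-0.3704 -0.7063 -1.8583] M [ 0.005  -0.0313  0.0246] 0.010812476690384262 58.691144585609436
```

View pics/w6.png

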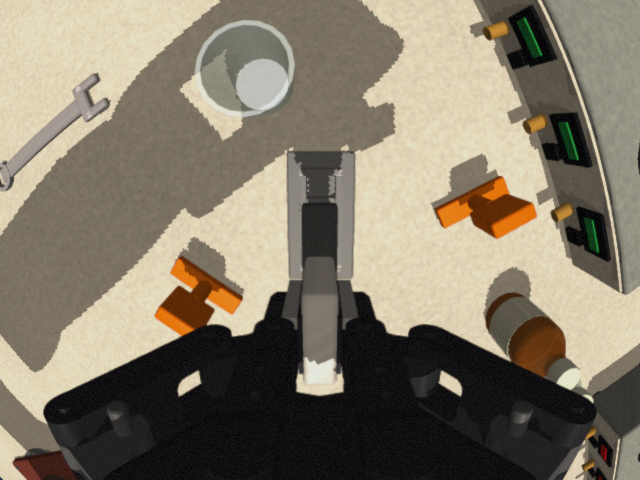

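The spanner is gripped and lifted clear of the stand at (320,215), with the slab held centrally between the pads. I'll check the along-slab offset from the bridge end and travel to the ring.

```bash
python3 - <<'E'
from h import *
w=cams.capture("wrist");s=st();p=np.array(s["position"]);R=Ro.from_rotvec(s["tool_rot"]).as_matrix()
print("toolx",R[:,0])
for h in(0,10):
    for d in(32,34,36):
        X=p+R[:,0]*d/1000;X[2]=p[2]-.0456+h/1000
        print(h,d,proj(w,X,True),[proj(w,X+R[:,1]*e,True)[0].round(1) for e in(-.009,.009)])
for d in(-18,18):
    X=p+R[:,0]*d/1000;X[2]=p[2]-.0456+.082;print("slab top",d,proj(w,X,True))
g=w["image"][:,:,1].astype(int);print(g[196:216,320],g[205:300:8,320]);print(g[360:395:2,320])
E
```

```text
8.1 pos [594.5586 243.7829 165.3426] yaw -26.36 z [-0.0031 -0.0008 -1.    ] F [ 0.1934 -0.1228 -1.354 ] M [ 0.0167 -0.0274  0.0188] 0.011323887117954628 58.691325187683105
toolx [ 0.444   0.896  -0.0021]
0 32 [320.0396 205.8819] [np.float64(302.5), np.float64(337.6)]
0 34 [320.0403 202.0405] [np.float64(302.5), np.float64(337.6)]
0 36 [320.041  198.1855] [np.float64(302.4), np.float64(337.7)]
10 32 [320.0307 209.5296] [np.float64(301.5), np.float64(338.5)]
10 34 [320.0315 205.486 ] [np.float64(301.5), np.float64(338.6)]
10 36 [320.0322 201.4265] [np.float64(301.5), np.float64(338.6)]
slab top -18 [319.864  388.7676]
slab top 18 [319.9053 297.5487]
[54 47 59 61 62 59 50 34 30 30 42 34 37 40 39 45 36 39 41 43] [30 39 39 37 38 39 39 86 89 85 84 90]
[116 127 224 230 231 231 232 230 229 228 226 224 208 217 219 214 216 205]
```

Call:
play_rows --targets '[{"x": -1, "y": -4.2, "z": 0, "spin": 1.3, "claw": 0.5}, {"x": -1, "y": -4.2, "z": 0, "spin": 1.3, "claw": 0.5}, {"x": -1, "y": -4.2, "z": 0, "spin": 1.4, "claw": 0.5}, {"x": -1, "y": -4.2, "z": 0, "spin": 1.4, "claw": 0.5}, {"x": -1, "y": -4.2, "z": 0, "spin": 1.4, "claw": 0.5}, {"x": -1, "y": -4.2, "z": 0, "spin": 1.3, "claw": 0.5}, {"x": -1, "y": -4.2, "z": 0, "spin": 1.3, "claw": 0.5}, {"x": -0.9, "y": -4, "z": 0, "spin": 1.3, "claw": 0.5}]'

```text
t: 8.9
position: [0.5155, -0.0915, 0.1666]
tool_rot: [-2.502, -1.899, 0.001]
ft_force: [0.5, -0.1, -1.8]
width: 0.0116
finger_force: 58.7
```

Call:
play_rows --targets '[{"x": 0, "y": 0, "z": -1, "spin": 0, "claw": 0.5}, {"x": 0, "y": 0, "z": -1, "spin": 0, "claw": 0.5}, {"x": 0, "y": 0, "z": 0, "spin": 0, "claw": 0.5}, {"x": 0, "y": 0, "z": 0, "spin": 0, "claw": 0.5}]'

```text
t: 9.3
position: [0.5162, -0.0886, 0.1464]
tool_rot: [-2.501, -1.899, 0.001]
ft_force: [-0.5, 0.2, -2.5]
width: 0.0112
finger_force: 58.7
```

```bash
python3 - <<'E'
from h import *
st();w=cams.capture("wrist");st();s=cams.capture("side");st();c=cams.capture("scene");st()
for n,d in(("w7",w),("s7",s),("c7",c)): np.save(n+".npy",d,allow_pickle=True)
u=proj(s,[.515,-.0905,.09]).astype(int);v=proj(c,[.515,-.0905,.09]).astype(int);print(u,v)
a=lambda i,u:cv2.resize(i["image"][u[1]-45:u[1]+45,u[0]-40:u[0]+40],None,fx=5,fy=5,interpolation=2)
cv2.imwrite("pics/pair7.png",np.hstack([a(s,u),a(c,v)]))
E
```

```text
9.3 pos [516.2341 -88.574  146.38  ] yaw -15.58 z [-0.0018  0.0009 -1.    ] F [-0.4566  0.1671 -2.4655] M [ 0.0113  0.0092 -0.0106] 0.011207650379217787 58.720967173576355
9.35 pos [516.7013 -88.6717 146.9648] yaw -15.56 z [-0.0007  0.0004 -1.    ] F [ 0.6071 -0.2506 -2.7019] M [0.009  0.0119 0.0676] 0.011414339264738511 58.72102081775665
9.4 pos [516.9406 -88.85   147.3391] yaw -15.56 z [ 0.      0.0001 -1.    ] F [ 0.3879 -0.3439 -0.8772] M [ 0.0172 -0.0194  0.0292] 0.01127140487465917 58.7207955121994
9.45 pos [517.0722 -89.0185 147.5683] yaw -15.57 z [ 0.0005 -0.     -1.    ] F [ 0.4937  0.7693 -1.931 ] M [ 0.0129  0.0196 -0.0294] 0.011366527063787801 58.7208366394043
[322 263] [268 251]
```

Call:
play_rows --targets '[{"x": -0.2, "y": -0.15, "z": -1, "spin": 0, "claw": 0.5}, {"x": 0, "y": 0, "z": -1, "spin": 0, "claw": 0.5}, {"x": 0, "y": 0, "z": -0.4, "spin": 0, "claw": 0.5}, {"x": 0, "y": 0, "z": 0, "spin": 0, "claw": 0.5}, {"x": 0, "y": 0, "z": 0, "spin": 0, "claw": 0.5}, {"x": 0, "y": 0, "z": 0, "spin": 0, "claw": 0.5}, {"x": 0, "y": 0, "z": 0, "spin": 0, "claw": 0.5}, {"x": 0, "y": 0, "z": 0, "spin": 0, "claw": 0.5}]'

```text
t: 10.25
position: [0.5148, -0.0916, 0.1236]
tool_rot: [2.503, 1.898, 0.001]
ft_force: [-0.3, -0.5, -1.9]
width: 0.0114
finger_force: 58.7
```

```bash
python3 - <<'E'
from h import *
st();w=cams.capture("wrist");s=st()
p=np.array(s["position"]);R=Ro.from_rotvec(s["tool_rot"]).as_matrix()
# predicted pixel of visible pin tip and of the near hole
X=p+R[:,0]*.028;X[2]=p[2]-.0516;print("pin",proj(w,X,True))
for sgn in(1,-1): print("hole",proj(w,[.515+sgn*.028*np.cos(np.radians(74.4)),-.0905+sgn*.028*np.sin(np.radians(74.4)),.067],True))
cv2.imwrite("pics/w8.png",cv2.resize(w["image"][150:290,250:390],None,fx=4.2,fy=4.2,interpolation=2))
E
```

```text
10.25 pos [514.8369 -91.5514 123.6252] yaw -15.67 z [ 0.0006 -0.0002 -1.    ] F [-0.2963 -0.5374 -1.8887] M [-0.0082  0.0063 -0.037 ] 0.01141819045701759 58.72095823287964
10.3 pos [514.7621 -91.5086 123.5537] yaw -15.67 z [ 0.0004 -0.0001 -1.    ] F [-0.4255  0.6537 -0.9357] M [-0.0151  0.0509 -0.0171] 0.011220338580706193 58.720436096191406
pin [319.2476 211.593 ]
hole [319.1003 207.9965]
hole [319.2477 302.1708]
```

View pics/w8.png

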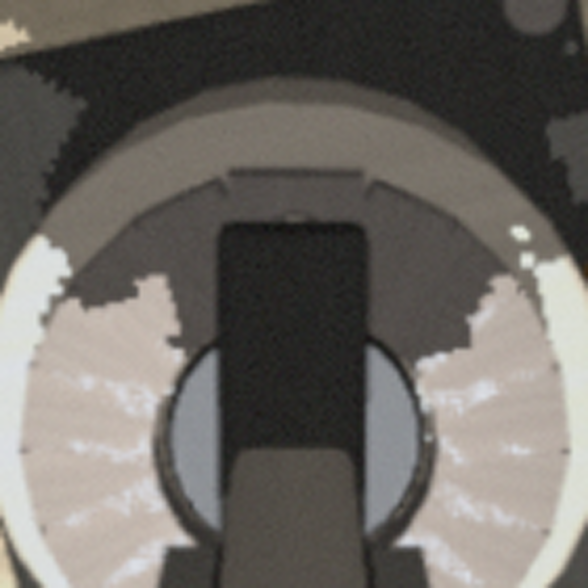

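The crop shows the bridge lined up across the ring, with the hole's edge just showing at (295,217), centred under the bridge. I'll shift about 1 mm in y and feel downward.

Call:
play_rows --targets '[{"x": 0, "y": 0.1, "z": -0.2, "spin": 0, "claw": 0.5}, {"x": 0, "y": 0, "z": -0.2, "spin": 0, "claw": 0.5}, {"x": 0, "y": 0, "z": -0.1, "spin": 0, "claw": 0.5}, {"x": 0, "y": 0, "z": -0.1, "spin": 0, "claw": 0.5}, {"x": 0, "y": 0, "z": -0.1, "spin": 0, "claw": 0.5}, {"x": 0, "y": 0, "z": 0, "spin": 0, "claw": 0.5}, {"x": 0, "y": 0, "z": 0, "spin": 0, "claw": 0.5}]'

```text
t: 11.0
position: [0.5146, -0.0905, 0.1163]
tool_rot: [-2.503, -1.898, 0.0]
ft_force: [-0.7, 0.1, -2.0]
width: 0.0114
finger_force: 58.7
```

```bash
python3 -c "
from h import *
st()"
```

```text
11.0 pos [514.5985 -90.472  116.3079] yaw -15.67 z [-0.0001  0.     -1.    ] F [-0.6655  0.125  -1.9984] M [-0.0577  0.0075  0.0024] 0.011401204224520742 58.74962389469147
```

Call:
play_rows --targets '[{"x": 0, "y": 0, "z": -0.1, "spin": 0, "claw": 0.5}, {"x": 0, "y": 0, "z": -0.1, "spin": 0, "claw": 0.5}, {"x": 0, "y": 0, "z": -0.1, "spin": 0, "claw": 0.5}, {"x": 0, "y": 0, "z": 0, "spin": 0, "claw": 0.5}, {"x": 0, "y": 0, "z": 0, "spin": 0, "claw": 0.5}]'

```text
t: 11.5
position: [0.5146, -0.0904, 0.1133]
tool_rot: [-2.503, -1.898, 0.0]
ft_force: [0.8, -1.0, -2.4]
width: 0.0115
finger_force: 58.8
```

```bash
python3 -c "
from h import *
st()"
```

```text
11.5 pos [514.5939 -90.4471 113.2819] yaw -15.66 z [-0.  0. -1.] F [ 0.8419 -0.9754 -2.3856] M [-0.0111 -0.0279  0.004 ] 0.01152297689308278 58.76861035823822
```

Call:
play_rows --targets '[{"x": 0, "y": 0, "z": -0.1, "spin": 0, "claw": 0.5}, {"x": 0, "y": 0, "z": -0.1, "spin": 0, "claw": 0.5}, {"x": 0, "y": 0, "z": 0, "spin": 0, "claw": 0.5}, {"x": 0, "y": 0, "z": 0, "spin": 0, "claw": 0.5}]'

```text
t: 11.9
position: [0.5147, -0.0905, 0.1115]
tool_rot: [2.503, 1.898, 0.0]
ft_force: [-0.1, -0.1, 0.7]
width: 0.0112
finger_force: 59.1
```

```bash
python3 -c "
from h import *
st();cams.capture('side');st()"
```

```text
11.9 pos [514.7132 -90.5107 111.5299] yaw -15.67 z [ 0.0002 -0.0001 -1.    ] F [-0.1243 -0.087   0.6509] M [0.0613 0.0729 0.0105] 0.011202832862653046 59.08790409564972
11.95 pos [514.7346 -90.5079 111.5371] yaw -15.67 z [ 0.0003 -0.0001 -1.    ] F [-0.627   0.6666  0.1013] M [ 0.0353  0.0739 -0.0464] 0.011103138258027443 59.08770561218262
```

The bridge lies on the face at TCP z = 111.5 mm (112.6 expected) with about 2.5 N, so both pins are fully in. I'll ease up 1 mm and start turning clockwise gently.

Call:
play_rows --targets '[{"x": 0, "y": 0, "z": 0.1, "spin": -1, "claw": 0.5}, {"x": 0, "y": 0, "z": 0, "spin": -1, "claw": 0.5}, {"x": 0, "y": 0, "z": 0, "spin": -1, "claw": 0.5}, {"x": 0, "y": 0, "z": 0, "spin": -1, "claw": 0.5}, {"x": 0, "y": 0, "z": 0, "spin": -1, "claw": 0.5}, {"x": 0, "y": 0, "z": 0, "spin": -1, "claw": 0.5}]'

```text
t: 12.55
position: [0.5151, -0.0907, 0.1125]
tool_rot: [2.6, 1.762, 0.001]
ft_force: [3.0, -0.8, -2.2]
width: 0.0116
finger_force: 58.7
```

```bash
python3 -c "
from h import *
st()"
```

```text
12.55 pos [515.0687 -90.6734 112.4925] yaw -21.74 z [ 0.0011 -0.0005 -1.    ] F [ 3.0472 -0.835  -2.1698] M [-0.3186 -0.7669  0.3379] 0.011579199755946217 58.73930811882019
```

Mz is 0.34 N m, so the ring is turning with only a small side force. Continuing.

Call:
play_rows --targets '[{"x": 0, "y": 0, "z": 0, "spin": -1.5, "claw": 0.5}, {"x": 0, "y": 0, "z": 0, "spin": -1.5, "claw": 0.5}, {"x": 0, "y": 0, "z": 0, "spin": -1.5, "claw": 0.5}, {"x": 0, "y": 0, "z": 0, "spin": -1.5, "claw": 0.5}, {"x": 0, "y": 0, "z": 0, "spin": -1.5, "claw": 0.5}, {"x": 0, "y": 0, "z": 0, "spin": -1.5, "claw": 0.5}, {"x": 0, "y": 0, "z": 0, "spin": -1.5, "claw": 0.5}, {"x": 0, "y": 0, "z": 0, "spin": -1.5, "claw": 0.5}]'

```text
t: 13.35
position: [0.515, -0.0906, 0.1125]
tool_rot: [2.77, 1.48, 0.001]
ft_force: [4.3, -2.1, -1.8]
width: 0.0114
finger_force: 58.9
```

```bash
python3 -c "
from h import *
st()"
```

```text
13.35 pos [514.9737 -90.6153 112.5219] yaw -33.79 z [ 0.0009 -0.0004 -1.    ] F [ 4.2715 -2.1293 -1.7844] M [-0.4625 -1.1128  0.3358] 0.011439089708159106 58.8776296377182
```

Call:
play_rows --targets '[{"x": 0.05, "y": -0.02, "z": 0, "spin": -1.5, "claw": 0.5}, {"x": 0, "y": 0, "z": 0, "spin": -1.5, "claw": 0.5}, {"x": 0, "y": 0, "z": 0, "spin": -1.5, "claw": 0.5}, {"x": 0, "y": 0, "z": 0, "spin": -1.5, "claw": 0.5}, {"x": 0, "y": 0, "z": 0, "spin": -1.5, "claw": 0.5}, {"x": 0, "y": 0, "z": 0, "spin": -1.5, "claw": 0.5}, {"x": 0, "y": 0, "z": 0, "spin": -1.5, "claw": 0.5}, {"x": 0, "y": 0, "z": 0, "spin": -1, "claw": 0.5}]'

```text
t: 14.15
position: [0.5151, -0.0907, 0.1123]
tool_rot: [-2.905, -1.195, 0.0]
ft_force: [3.8, -0.8, -1.6]
width: 0.0112
finger_force: 59.0
```

```bash
python3 -c "
from h import *
st()"
```

```text
14.15 pos [515.0601 -90.6829 112.2985] yaw -45.27 z [-0.0001 -0.     -1.    ] F [ 3.8166 -0.7914 -1.6069] M [-0.3798 -0.7677  0.2744] 0.011220084385022339 58.98216426372528
```

Now in small steps, watching for the torque to rise at the stop.

Call:
play_rows --targets '[{"x": 0, "y": 0, "z": 0, "spin": -1, "claw": 0.5}, {"x": 0, "y": 0, "z": 0, "spin": -1, "claw": 0.5}, {"x": 0, "y": 0, "z": 0, "spin": -1, "claw": 0.5}, {"x": 0, "y": 0, "z": 0, "spin": -1, "claw": 0.5}, {"x": 0, "y": 0, "z": 0, "spin": -1, "claw": 0.5}]'

```text
t: 14.65
position: [0.5151, -0.0907, 0.1123]
tool_rot: [-2.954, -1.068, 0.0]
ft_force: [3.5, -1.3, -1.3]
width: 0.0114
finger_force: 59.0
```

```bash
python3 -c "
from h import *
st()"
```

```text
14.65 pos [515.0692 -90.661  112.2727] yaw -50.25 z [-0.0001  0.     -1.    ] F [ 3.5287 -1.3186 -1.3286] M [-0.4011 -0.7567  0.3351] 0.011427298051272438 58.95980715751648
```

Call:
play_rows --targets '[{"x": 0, "y": 0, "z": 0, "spin": -0.5, "claw": 0.5}, {"x": 0, "y": 0, "z": 0, "spin": -0.5, "claw": 0.5}, {"x": 0, "y": 0, "z": 0, "spin": -0.5, "claw": 0.5}]'

```text
t: 14.95
position: [0.5151, -0.0907, 0.1123]
tool_rot: [2.968, 1.03, -0.0]
ft_force: [3.8, -1.7, -0.8]
width: 0.0115
finger_force: 59.0
```

```bash
python3 -c "
from h import *
st()"
```

```text
14.95 pos [515.0872 -90.6773 112.2937] yaw -51.7 z [-0.0001 -0.     -1.    ] F [ 3.8002 -1.6754 -0.7988] M [-0.3768 -0.7159  0.2596] 0.011501042438491373 58.97934973239899
```

Call:
play_rows --targets '[{"x": 0, "y": 0, "z": 0, "spin": -0.5, "claw": 0.5}, {"x": 0, "y": 0, "z": 0, "spin": -0.5, "claw": 0.5}]'

```text
t: 15.15
position: [0.5151, -0.0907, 0.1123]
tool_rot: [-2.977, -1.005, 0.0]
ft_force: [3.0, -2.7, -1.2]
width: 0.0113
finger_force: 59.0
```

Call:
play_rows --targets '[{"x": 0, "y": 0, "z": 0, "spin": -0.5, "claw": 0.5}]'

```text
t: 15.25
position: [0.5151, -0.0907, 0.1123]
tool_rot: [2.981, 0.992, 0.0]
ft_force: [3.2, -2.7, -1.8]
width: 0.0112
finger_force: 59.0
```

```bash
python3 -c "
from h import *
st()"
```

```text
15.25 pos [515.1131 -90.6553 112.3113] yaw -53.2 z [ 0. -0. -1.] F [ 3.2208 -2.6618 -1.7887] M [-0.413  -0.7318  0.3129] 0.011173073744388851 59.01541292667389
```

Call:
play_rows --targets '[{"x": 0, "y": 0, "z": 0, "spin": -0.5, "claw": 0.5}, {"x": 0, "y": 0, "z": 0, "spin": -0.5, "claw": 0.5}]'

```text
t: 15.45
position: [0.5151, -0.0907, 0.1123]
tool_rot: [-2.99, -0.965, 0.0]
ft_force: [3.7, -1.3, -1.7]
width: 0.0114
finger_force: 59.0
```

```bash
python3 -c "
from h import *
st()"
```

```text
15.45 pos [515.0673 -90.6778 112.2833] yaw -54.21 z [-0.0001  0.     -1.    ] F [ 3.7263 -1.2634 -1.6966] M [-0.469  -0.6907  0.3228] 0.011394255960208401 59.01299178600311
```

Call:
play_rows --targets '[{"x": 0, "y": 0, "z": 0, "spin": -0.5, "claw": 0.5}, {"x": 0, "y": 0, "z": 0, "spin": -0.5, "claw": 0.5}]'

```text
t: 15.65
position: [0.5151, -0.0906, 0.1123]
tool_rot: [-2.998, -0.939, 0.0]
ft_force: [3.0, -1.3, -1.9]
width: 0.0109
finger_force: 59.0
```

```bash
python3 -c "
from h import *
st()"
```

```text
15.65 pos [515.0757 -90.6494 112.2861] yaw -55.21 z [-0.0001  0.     -1.    ] F [ 3.0289 -1.2886 -1.9349] M [-0.4811 -0.7385  0.3155] 0.010871988721662992 59.0112429857254
```

Call:
play_rows --targets '[{"x": 0, "y": 0, "z": 0, "spin": -0.5, "claw": 0.5}, {"x": 0, "y": 0, "z": 0, "spin": -0.5, "claw": 0.5}]'

```text
t: 15.85
position: [0.5151, -0.0907, 0.1123]
tool_rot: [-3.006, -0.913, 0.0]
ft_force: [2.8, -2.3, -2.0]
width: 0.0112
finger_force: 59.0
```

```bash
python3 -c "
from h import *
st()"
```

```text
15.85 pos [515.0739 -90.652  112.2769] yaw -56.2 z [-0.0001  0.     -1.    ] F [ 2.7674 -2.2593 -2.0438] M [-0.4758 -0.7353  0.327 ] 0.011150741260441946 58.99273931980133
```

Call:
play_rows --targets '[{"x": 0, "y": 0, "z": 0, "spin": -0.5, "claw": 0.5}, {"x": 0, "y": 0, "z": 0, "spin": -0.5, "claw": 0.5}]'

```text
t: 16.05
position: [0.515, -0.0907, 0.1123]
tool_rot: [-3.014, -0.887, 0.0]
ft_force: [4.4, -2.5, -1.9]
width: 0.0111
finger_force: 59.1
```

```bash
python3 -c "
from h import *
st()"
```

```text
16.05 pos [515.0445 -90.6715 112.2641] yaw -57.2 z [-0.0001  0.     -1.    ] F [ 4.3727 -2.5278 -1.863 ] M [-0.4369 -0.7186  0.4133] 0.011110198631777753 59.08095180988312
```

Mz rose to 0.41 N m, which may be the stop. I'll take one small step to confirm.

Call:
play_rows --targets '[{"x": 0, "y": 0, "z": 0, "spin": -0.3, "claw": 0.5}]'

```text
t: 16.15
position: [0.5151, -0.0907, 0.1123]
tool_rot: [3.016, 0.88, -0.0]
ft_force: [3.9, -1.8, -1.8]
width: 0.0117
finger_force: 59.2
```

```bash
python3 -c "
from h import *
st()"
```

```text
16.15 pos [515.0645 -90.6865 112.2893] yaw -57.48 z [-0.0001 -0.0001 -1.    ] F [ 3.8772 -1.7533 -1.7864] M [-0.4785 -0.7123  0.4386] 0.011734738356344792 59.151862263679504
```

Call:
play_rows --targets '[{"x": 0, "y": 0, "z": 0, "spin": -0.3, "claw": 0.5}, {"x": 0, "y": 0, "z": 0, "spin": 0, "claw": 0.5}]'

```text
t: 16.35
position: [0.5151, -0.0907, 0.1123]
tool_rot: [3.018, 0.872, -0.0]
ft_force: [2.9, -1.7, -1.0]
width: 0.0111
finger_force: 59.2
```

```bash
python3 -c "
from h import *
st();cams.capture('side');st()"
```

```text
16.35 pos [515.0731 -90.654  112.2769] yaw -57.76 z [-0.0001 -0.0001 -1.    ] F [ 2.9176 -1.6743 -1.0413] M [-0.4691 -0.7253  0.4982] 0.011094916156868848 59.18457269668579
16.4 pos [515.0856 -90.6501 112.3052] yaw -57.75 z [-0.     -0.0001 -1.    ] F [ 3.445  -2.7066 -1.0927] M [-0.4599 -0.711   0.5365] 0.011172957092249726 59.1570121049881
```

Mz has risen to 0.52 N m and stays there, at 42° of spanner turn including play, so the ring is on its stop. I'll unload by turning back within the play.

Call:
play_rows --targets '[{"x": 0, "y": 0, "z": 0, "spin": 0.8, "claw": 0.5}, {"x": 0, "y": 0, "z": 0, "spin": 0.8, "claw": 0.5}, {"x": 0, "y": 0, "z": 0, "spin": 0.8, "claw": 0.5}, {"x": 0, "y": 0, "z": 0, "spin": 0, "claw": 0.5}]'

```text
t: 16.8
position: [0.5148, -0.0904, 0.1122]
tool_rot: [-2.998, -0.935, 0.001]
ft_force: [1.9, -1.4, -0.9]
width: 0.0117
finger_force: 59.0
```

```bash
python3 -c "
from h import *
st()"
```

```text
16.8 pos [514.8292 -90.3865 112.1507] yaw -55.35 z [-0.0006  0.0007 -1.    ] F [ 1.943  -1.4336 -0.881 ] M [-0.2085 -0.4513  0.1046] 0.011660982711651868 58.989325761795044
```

Call:
play_rows --targets '[{"x": 0, "y": 0, "z": 0, "spin": 0.4, "claw": 0.5}, {"x": 0, "y": 0, "z": 0.3, "spin": 0, "claw": 0.5}, {"x": 0, "y": 0, "z": 0.4, "spin": 0, "claw": 0.5}, {"x": 0, "y": 0, "z": 0.5, "spin": 0, "claw": 0.5}, {"x": 0, "y": 0, "z": 1, "spin": 0, "claw": 0.5}, {"x": 0, "y": 0, "z": 2, "spin": 0, "claw": 0.5}, {"x": 0, "y": 0, "z": 1, "spin": 0, "claw": 0.5}, {"x": 0, "y": 0, "z": 0, "spin": 0, "claw": 0.5}]'

```text
t: 17.6
position: [0.5165, -0.0911, 0.1667]
tool_rot: [2.994, 0.945, 0.005]
ft_force: [0.4, -0.2, -2.0]
width: 0.0115
finger_force: 59.0
```

```bash
python3 - <<'E'
from h import *
w=cams.capture("wrist");s=st();p=np.array(s["position"]);R=Ro.from_rotvec(s["tool_rot"]).as_matrix()
a=np.radians(90-15.6-40)
for q in(.62,.66,.70):pass
g=w["image"][:,:,1].astype(int);print(g[196:216,320])
for d in(32,34,36):
    X=p+R[:,0]*d/1000;X[2]=p[2]-.0456;print(d,proj(w,X,True))
cv2.imwrite("pics/w9.png",w["image"])
E
```

```text
17.65 pos [515.7193 -90.8075 165.369 ] yaw -54.97 z [ 0.002  -0.0006 -1.    ] F [-0.4503 -0.1533 -2.2634] M [0.0203 0.0256 0.0048] 0.010963126185315792 58.970802426338196
[108 110 114 110 107  91  58  28  27  31  31  29  31  33  33  32  35  36
  36  36]
32 [318.1873 206.8396]
34 [318.1845 203.0341]
36 [318.1818 199.2155]
```

View pics/w9.png

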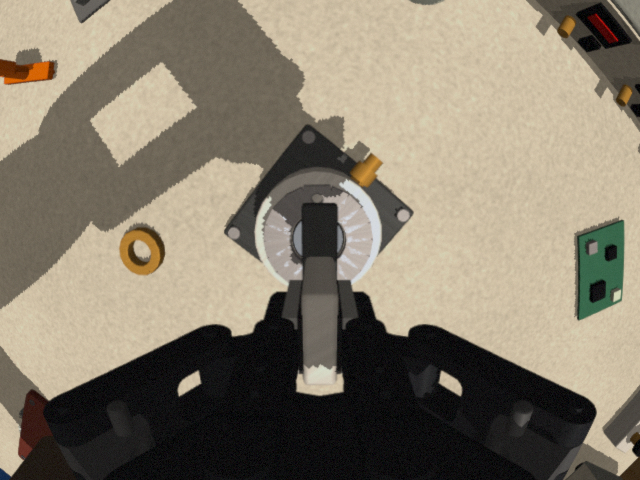

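The ring is released: the pins are up clear and the hole shows at (318,198), right under the bridge end, so the ring stayed at its turned angle. Now back to the stand.

Call:
play_rows --targets '[{"x": 1, "y": 4.2, "z": 0, "spin": 3.5, "claw": 0.5}, {"x": 1, "y": 4.2, "z": 0, "spin": 3.5, "claw": 0.5}, {"x": 1, "y": 4.2, "z": 0, "spin": 3.5, "claw": 0.5}, {"x": 1, "y": 4.2, "z": 0, "spin": 3.6, "claw": 0.5}, {"x": 1, "y": 4.2, "z": 0, "spin": 3.6, "claw": 0.5}, {"x": 1, "y": 4.2, "z": 0, "spin": 3.6, "claw": 0.5}, {"x": 1, "y": 4.2, "z": 0, "spin": 3.6, "claw": 0.5}, {"x": 1, "y": 4.2, "z": 0, "spin": 3.6, "claw": 0.5}]'

```text
t: 18.45
position: [0.5945, 0.247, 0.1629]
tool_rot: [-2.668, -1.657, 0.003]
ft_force: [1.2, -1.4, -1.7]
width: 0.011
finger_force: 58.9
```

Call:
play_rows --targets '[{"x": 0, "y": 0, "z": -1, "spin": 0.1, "claw": 0.5}, {"x": 0, "y": 0, "z": -2, "spin": 0, "claw": 0.5}, {"x": 0, "y": 0, "z": -2, "spin": 0, "claw": 0.5}, {"x": 0, "y": 0, "z": -2, "spin": 0, "claw": 0.5}, {"x": 0, "y": 0, "z": 0, "spin": 0, "claw": 0.5}, {"x": 0, "y": 0, "z": 0, "spin": 0, "claw": 0.5}, {"x": 0, "y": 0, "z": 0, "spin": 0, "claw": 0.5}]'

```text
t: 19.15
position: [0.5958, 0.2452, 0.0954]
tool_rot: [2.669, 1.656, 0.002]
ft_force: [0.6, 1.0, -1.6]
width: 0.0115
finger_force: 58.9
```

```bash
python3 - <<'E'
from h import *
st();w=cams.capture("wrist");st();cams.capture("side");st()
for d in cams.silhouettes("stand","wrist")[:1]:
    c,_=cv2.findContours(d["pixels"].astype(np.uint8),0,cv2.CHAIN_APPROX_NONE);c=max(c,key=cv2.contourArea)[:,0]
    print(d["p"],cv2.minAreaRect(np.array([atz(w,p,.003,True)[:2]*1000 for p in c]).astype(np.float32)))
cv2.imwrite("pics/w10.png",w["image"][120:420,160:480])
E
```

```text
19.15 pos [595.7954 245.2395  95.381 ] yaw -26.39 z [ 0.0014  0.0003 -1.    ] F [ 0.5976  0.9883 -1.5959] M [ 0.0098  0.0196 -0.0205] 0.011452277971023498 58.868553042411804
19.2 pos [596.0813 245.4     95.7841] yaw -26.38 z [ 0.0022  0.0006 -1.    ] F [ 0.3207  0.5573 -1.7017] M [ 0.0225 -0.0152  0.0291] 0.011329241797134938 58.86846899986267
19.25 pos [596.0644 245.4278  95.8248] yaw -26.38 z [ 0.0023  0.0006 -1.    ] F [ 0.5927  0.0774 -1.1901] M [-0.0053 -0.0202  0.0002] 0.011394367296107604 58.86859953403473
0.55 ((599.9795532226562, 254.63726806640625), (89.2291488647461, 56.47572708129883), 63.59225082397461)
```

Call:
play_rows --targets '[{"x": -0.06, "y": -0.04, "z": -0.8, "spin": 0, "claw": 0.5}, {"x": 0, "y": 0, "z": -0.8, "spin": 0, "claw": 0.5}, {"x": 0, "y": 0, "z": -0.4, "spin": 0, "claw": 0.5}, {"x": 0, "y": 0, "z": -0.3, "spin": 0, "claw": 0.5}, {"x": 0, "y": 0, "z": -0.2, "spin": 0, "claw": 0.5}, {"x": 0, "y": 0, "z": 0, "spin": 0, "claw": 0.5}, {"x": 0, "y": 0, "z": 0, "spin": 0, "claw": 0.5}]'

```text
t: 20.0
position: [0.5947, 0.245, 0.0695]
tool_rot: [2.669, 1.656, 0.0]
ft_force: [-0.4, -0.6, -1.2]
width: 0.0114
finger_force: 58.9
```

```bash
python3 -c "
from h import *
st()"
```

```text
20.0 pos [594.6748 244.9887  69.45  ] yaw -26.36 z [ 0.0003  0.0001 -1.    ] F [-0.4078 -0.613  -1.2325] M [-0.0237 -0.0113 -0.019 ] 0.011371573724015226 58.86782169342041
```

Call:
play_rows --targets '[{"x": 0.06, "y": 0, "z": -0.2, "spin": 0, "claw": 0.5}, {"x": 0, "y": 0, "z": -0.2, "spin": 0, "claw": 0.5}, {"x": 0, "y": 0, "z": -0.2, "spin": 0, "claw": 0.5}, {"x": 0, "y": 0, "z": -0.2, "spin": 0, "claw": 0.5}, {"x": 0, "y": 0, "z": -0.1, "spin": 0, "claw": 0.5}, {"x": 0, "y": 0, "z": 0, "spin": 0, "claw": 0.5}, {"x": 0, "y": 0, "z": 0, "spin": 0, "claw": 0.5}]'

```text
t: 20.7
position: [0.5951, 0.245, 0.0603]
tool_rot: [-2.669, -1.656, -0.0]
ft_force: [0.8, 0.4, -1.5]
width: 0.0114
finger_force: 58.9
```

```bash
python3 -c "
from h import *
st()"
```

```text
20.7 pos [595.107  244.9591  60.2931] yaw -26.36 z [-0.  0. -1.] F [ 0.7957  0.3958 -1.5077] M [ 0.0034 -0.0229  0.0034] 0.011397983518072898 58.86922001838684
```

In the pocket with no contact force. Lowering the last millimetre to the pad.

Call:
play_rows --targets '[{"x": 0, "y": 0, "z": -0.1, "spin": 0, "claw": 0.5}, {"x": 0, "y": 0, "z": -0.05, "spin": 0, "claw": 0.5}, {"x": 0, "y": 0, "z": 0, "spin": 0, "claw": 0.5}]'

```text
t: 21.0
position: [0.5954, 0.245, 0.0597]
tool_rot: [2.669, 1.656, 0.001]
ft_force: [-2.7, -0.3, 4.1]
width: 0.0115
finger_force: 60.0
```

```bash
python3 -c "
from h import *
st()"
```

```text
21.0 pos [595.4205 245.0149  59.6517] yaw -26.36 z [ 0.0007  0.0001 -1.    ] F [-2.7381 -0.3087  4.065 ] M [-0.124  0.426  0.   ] 0.011482339153280929 59.99654531478882
```

Seated: z is 59.7 mm, as at the grasp, with 4–6 N on the pad. Opening and withdrawing straight up.

Call:
play_rows --targets '[{"x": 0, "y": 0, "z": 0, "spin": 0, "claw": 1.5}, {"x": 0, "y": 0, "z": 0, "spin": 0, "claw": 2.5}, {"x": 0, "y": 0, "z": 0, "spin": 0, "claw": 5}, {"x": 0, "y": 0, "z": 0, "spin": 0, "claw": 5}, {"x": 0, "y": 0, "z": 0, "spin": 0, "claw": 5}, {"x": 0, "y": 0, "z": 0, "spin": 0, "claw": 5}]'

```text
t: 21.6
position: [0.5951, 0.2449, 0.0587]
tool_rot: [-2.669, -1.656, 0.0]
ft_force: [0.2, -0.2, -0.4]
width: 0.0502
finger_force: 0.0
```

Call:
play_rows --targets '[{"x": 0, "y": 0, "z": 1, "spin": 0, "claw": 5}, {"x": 0, "y": 0, "z": 2, "spin": 0, "claw": 5}, {"x": 0, "y": 0, "z": 3, "spin": 0, "claw": 5}, {"x": 0, "y": 0, "z": 4, "spin": 0, "claw": 5}, {"x": 0, "y": 0, "z": 4, "spin": 0, "claw": 5}, {"x": 0, "y": 0, "z": 2, "spin": 0, "claw": 5}, {"x": 0, "y": 0, "z": 0, "spin": 0, "claw": 5}, {"x": 0, "y": 0, "z": 0, "spin": 0, "claw": 5}]'

```text
t: 22.4
position: [0.5952, 0.245, 0.2193]
tool_rot: [2.669, 1.656, 0.001]
ft_force: [-0.0, 0.1, -1.0]
width: 0.0501
finger_force: 0.0
```

```bash
python3 - <<'E'
from h import *
st();w=cams.capture("wrist");c=cams.capture("scene");st()
u=proj(c,[.595,.245,.05]).astype(int);v=proj(c,[.515,-.09,.067]).astype(int)
a=lambda u:cv2.resize(c["image"][u[1]-40:u[1]+40,u[0]-40:u[0]+40],(400,400),interpolation=2)
k=proj(w,[.595,.245,.05],True).astype(int)
cv2.imwrite("pics/end.png",np.hstack([a(u),cv2.resize(w["image"][k[1]-70:k[1]+70,k[0]-70:k[0]+70],(400,400))]))
E
```

```text
22.4 pos [595.1524 244.9685 219.2872] yaw -26.37 z [ 0.0009  0.0003 -1.    ] F [-0.0176  0.1189 -1.0058] M [-0.0532 -0.0335  0.0074] 0.05009302440742141 0.0
22.5 pos [594.0601 244.6423 216.9257] yaw -26.37 z [-0.0029 -0.0008 -1.    ] F [ 0.3301 -0.3042 -0.5148] M [ 0.0165  0.0529 -0.0052] 0.04985471265810188 0.0
```

View pics/end.png

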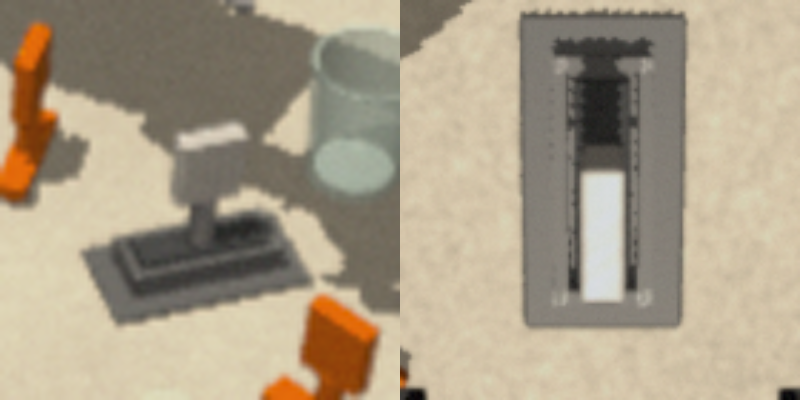

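The spanner stands upright in the pocket, centred and released, and the gripper is clear. Handing in.

```bash
python3 -c "
from h import *
print(finish_job())"
```

```text
the job is handed in; nothing more can be done
None
```

I handed the job in: I turned the ring clockwise until the torque rose and held at its stop, pressing and turning gently, then stood the spanner back upright in its stand and let go; no verdict came back.

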